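# Build up a two-stage vacuum filter with bayonet locks

### The job

Build the two-stage filter on the steel vacuum manifold: lock the short filter stage into the manifold's head first, then lock the tall funnel into the top of that stage. Each one drops in with its two lugs through the two rim notches and is then turned clockwise (seen from above), a little under a quarter turn, fully home against its stop, where its thumb tabs stand right above the tabs of the part below. Last, open the vacuum valve fully, lever in line with the pipe, then let go; leave the bottle, flask and beaker where they stand.

Things in the scene. Friction and masses are not known exactly. Their poses are not given: they have to be found in the camera images.
- stage_mid (a point): Loose white plastic filter stage: a short drum 64 mm in diameter, 60 mm high, 0.13 to 0.25 kg. This point: on its axis, half-way up (30 mm above its underside, z up). Grip its plain round side, 20 to 60 mm above the underside, along y. Two thumb tabs stick out along its x axis, both ways, to 45 mm from the axis (8 mm wide, 15 to 29 mm above the underside).
- stage: The filter stage at the centre of its underside, its bayonet foot: a neck 41 mm across and 12.5 mm high with two opposite lugs at the very bottom that point along x, straight below the thumb tabs (together a bar 5 mm thick, 14 mm wide, 53 mm from end to end). Half a turn changes nothing.
- stage_socket (a point): Floor centre of the bayonet socket in the top of the filter stage, 48.5 mm above its underside; the funnel's foot comes to stand here. Size and working as at the manifold's head (head_seat): rim 11.5 mm higher, notches 75 degrees counter-clockwise from x, lugs along x when locked.
- funnel_mid (a point): Loose white plastic funnel: an open straight cup 58 mm in outside diameter (60 mm at the rim's bead), 100 mm high, wall 3 mm, 0.12 to 0.22 kg. This point: on its axis, half-way up (50 mm above its underside, z up). Grip it round the outside, 60 to 95 mm above the underside, along y. Thumb tabs along its x axis, both ways, to 42 mm from the axis, 15 to 29 mm above the underside.
- funnel: The funnel at the centre of its underside: the same bayonet foot as the filter stage's, lugs along x below the thumb tabs. Half a turn changes nothing.
- head_seat (a point): Floor centre of the bayonet socket in the fixed manifold's head, 78.5 mm above the bench; steel, 64 mm across, rim 11.5 mm above the floor. The lugs drop through two opposite rim notches, 48 degrees wide, centred 75 degrees counter-clockwise from x; once the foot stands on the floor it turns 75 degrees clockwise to a hard stop, lugs along x. Play 2 mm sideways, 8 degrees. Tabs along x.
- valve (a joint): Ball valve lever on the manifold's pipe, turning about an upright axis. 0 = closed, lever square across the pipe (along the head's -x); 1.57 = fully open at its stop, in line with the pipe (along the head's +y, away from the head). Opens clockwise seen from above, stays where it is left, takes about 0.2 N m (3 N near its end).
- valve_axis (a point): On the upright axis of the valve lever, at the lever's mid height, 69 mm above the bench, 155 mm from the head along the head's +y; same axes as the head. The pipe below runs along y; nothing under the lever stands higher than 53 mm except the stem on the axis.
- lever_end (a point): On the lever, 80 mm from its axis, 69 mm above the bench. Steel strip with a black sleeve 18 mm wide and 12 mm thick, from 45 to 100 mm from the axis. The lever points from its axis to here.
- bottle: Bystander: white reagent bottle with black cap, 75 mm in diameter, 148 mm high; origin under its centre.
- flask: Bystander: conical glass flask with black stopper, 84 mm in diameter, 146 mm high; origin under its centre.
- beaker: Bystander: clear plastic beaker, 66 mm in diameter, 72 mm high; origin under its centre.
There are look-alikes about, which are no part of the job. Leave any purple, red or turquoise look-alike of the funnel alone.

How it is judged:
On the way, in this order (a step that is already met when the one before it is completed fails the run):
1. the filter stage is seated in the manifold head and turned home (horizontal distance between stage_mid and head_seat below 0.004 m and z of stage_mid in the frame of head_seat between 0.028 and 0.033 m and angle between the x axis of stage_mid and the x axis of head_seat, either way round below 0.14 rad and angle between stage_mid's own z axis and vertical below 0.06 rad), for 0.2 s.
2. the funnel is seated in the filter stage and turned home (all of step 1 and horizontal distance between funnel_mid and stage_socket below 0.004 m and z of funnel_mid in the frame of stage_socket between 0.048 and 0.053 m and angle between the x axis of funnel_mid and the x axis of stage_socket, either way round below 0.14 rad and angle between funnel_mid's own z axis and vertical below 0.06 rad), for 0.2 s.
3. the valve is fully open, both stages still locked (all of step 2 and value of joint valve above 1.43 rad), for 0.2 s.
At the end, for the whole second after the job is handed in: The filter stage stands upright in the manifold head (centred within 4 mm, on the floor within 2.5 mm) turned to within 8 degrees of its stop; the funnel likewise in the stage; the valve lever is within 8 degrees of fully open; both stages are at rest and released (all of step 3 and linear speed of each of stage, funnel below 0.02 m/s); the robot touches nothing.
It fails at once if the bottle is moved more than 30 mm or tipped (distance of bottle from where it was at the start of the episode above 0.03 m or angle between bottle's own z axis and vertical above 0.35 rad).
It fails at once if the flask is moved more than 30 mm or tipped (distance of flask from where it was at the start of the episode above 0.03 m or angle between flask's own z axis and vertical above 0.35 rad).
It fails at once if the beaker is moved more than 30 mm or tipped (distance of beaker from where it was at the start of the episode above 0.03 m or angle between beaker's own z axis and vertical above 0.35 rad).
It also fails if it takes over 72 s, if anything falls off the work surface, if the arm or the gripper's body presses on something with over 40 N, if the wrist force passes 120 N, or if a joint passes its speed limit or range.

### The arm

A 7-joint arm with a two-finger parallel gripper is mounted at the origin on the work surface. World frame = base frame: x ahead of the robot, y to its left, z up, the work surface at z = 0. Lengths are in m, angles in rad, forces in N, time in s.
With the tool pointing down it reaches from about 0.35 to 0.9 m from the base axis. Payload 8.1 kg.
Tool frame: the origin (TCP) lies midway between the tips of the shut fingers; the grasp point (between the pads) lies arm.grasp_offset behind it (arm.grasp_offset is the distance from the TCP to the grasp point, in m); z points along the fingers, y is the line along which they close (so a half turn about z gives the same grasp; the last joint's range is limited). The gripper opens to 92 mm and grips with 3 to 60 N. Pads are 19 mm wide; open, the fingers measure 130 mm over their backs; the gripper's body (75 mm by 190 mm) begins 47 mm behind the grasp point.
Start: joints at [-1.234, 0.434, 0.025, 1.573, -0.012, 1.134, -0.075], TCP at [0.266, 0.566, 0.199] pointing down, gripper open.
Joint ranges: [-2.62, 2.62], [-0.44, 2.09], [-1.27, 1.32], [0.08, 2.57], [-1.32, 4.46], [0.12, 2], [-2.74, 2.74]. Speed limits (rad/s): [2.22, 2.22, 3.01, 3.01, 3.14, 3.14, 3.14].

### API

Orientations are given as a rotation vector (axis times angle).
In Python, from cell import observe, imaging, arm gives the robot as it stands.
- The arm moves only by the tool apply_moves, never from a script. Its argument "commands" is a list of rows, each a list of 5 numbers: the opening in per cent of the stroke, from 0 (shut) to 100 (fully open), then the shift along the world's x, y, z in units of 0.06 m (1.0 is 0.06 m), then the turn about the world's z in units of 0.5 rad (1.0 is 0.5 rad). A call has 1 to 12 rows; each row shifts and turns the commanded pose from where the row before left it; what a row does not reach is not made up. A row lasts 1/8 s, in which the tool goes at most 62.5 mm and 10.7 degrees, less where a joint would pass 70% of its speed; a pose out of reach is approached as far as the arm can. A call with a number of a shift or a turn outside -1 to 1 is refused whole. A call with a gripper value outside its range is refused whole. The fingers move at their own pace and stop on an object; "newtons" is the grip in N (left out, the last holds). Time passes only in rows, so rows that do not move let the fingers close. It gives the time, the measured TCP pose, the force, the opening and the grip force at its end, in the units of the state.
- observe(): the state, without advancing time (a new reading comes with each control period).
- imaging.get_image(name): name is "scene" or "top" or "wrist"; returns (picture, depth): 400x640x3 uint8, red, green, blue; 400x640 float32, m along the optical axis (not along the pixel's ray), 0 where there is no reading.
- imaging.camera_params(name): a dict with "camera_matrix" (3x3 intrinsics, pixels), "origin" and "rotation" of the camera in the world; the wrist camera has in their place "tool_from_camera" (4x4, takes a point from camera to tool coordinates, whose origin is the TCP and whose axes are the flange's). Camera axes: x right, y up, looking along -z (the intrinsics and any distortion apply to the point x, -y, -z); pixel columns grow to the right and rows downward; lengths in m; the calibration is good to about 2 mm. The wrist camera is an equidistant fisheye: a pixel r from the principal point sees the ray r / f radians off the axis. A picture is of the moment at which its call begins: read the wrist's pose just before it. camera_params takes no time and is no camera call.
- arm.sign_off(): hands the job in; it is judged then, once.
The state is a dict: "clock": time; "joints": joint angles; "dq": joint speeds; "joint_efforts": joint torques, N m; "position": TCP position; "ee_rot": TCP orientation; "force": force on the tool from outside, world axes, zero at the start; "ft_torque": the same for the moment, N m; "width": opening from 0.0 (shut) to 1.0 (fully open); "gripper_force": force on a finger pad.
Only numpy, scipy, OpenCV 4.12 (cv2) and the standard library are available. Lean on these libraries where they do the work, as an engineer would, in place of code of your own. Each camera call takes 0.05 s, during which the arm holds its last target. There are 200 camera calls.

## Working session

There is one attempt and no reset: what is moved stays moved. The work goes in short steps, Python scripts to look and compute and a tool call to move; the robot and the scene stay as the last step left them, time stands still between calls to the robot, and variables do not carry over. Pictures are saved under pics/ and viewed, at most 12 in all, crops included, and the job is handed in when it is done.

Besides the shell and the picture viewer there is one more tool, called after "Emit:" as name([rows], argument=value, ...), one row to a line, values as JSON. apply_moves: Moves the arm, as the interface text tells. Its arguments: {"type":"object","properties":{"commands":{"type":"array"},"newtons":{"type":"number"}},"required":["commands"]}

```bash
mkdir -p pics; ls; python3 - <<'E'
from cell import observe, imaging, arm
import cv2, numpy as np
s=observe(); print(s['clock'],s['position'],s['ee_rot'],s['width'],arm.grasp_offset)
for n in('scene','top','wrist'):
    p,d=imaging.get_image(n); cv2.imwrite(f'pics/{n}0.png',p[:,:,::-1]); np.savez(f'pics/{n}0.npz',p=p,d=d)
    print(n,imaging.camera_params(n))
E
```

```text
pics
0.0 [0.26589395 0.56499933 0.19835348] [-6.85278896e-01 -3.06572057e+00  2.47064109e-03] 0.9980737288475653 0.0188
scene {'camera_matrix': array([[374.69818153,   0.        , 323.58116435],
       [  0.        , 374.69818153, 204.89749548],
       [  0.        ,   0.        ,   1.        ]]), 'origin': array([ 1.37536526, -0.16575554,  0.99289657]), 'rotation': array([0.60670754, 0.51781148, 1.31298017])}
top {'camera_matrix': array([[394.92583432,   0.        , 322.37052934],
       [  0.        , 394.92583432, 197.67087836],
       [  0.        ,   0.        ,   1.        ]]), 'origin': array([ 0.39157101, -0.02223285,  1.12068664]), 'rotation': array([ 0.15420371, -0.13827416, -1.59276497])}
wrist {'camera_matrix': array([[309.70691629,   0.        , 320.52217472],
       [  0.        , 309.70691629, 194.75615406],
       [  0.        ,   0.        ,   1.        ]]), 'tool_from_camera': array([[-5.86667554e-05,  9.50872114e-01,  3.09583945e-01,
         8.39128560e-02],
       [ 9.99999968e-01, -2.08520806e-05,  2.53548082e-04,
         7.50191274e-04],
       [ 2.47547270e-04,  3.09583950e-01, -9.50872082e-01,
        -1.85496943e-01],
       [ 0.00000000e+00,  0.00000000e+00,  0.00000000e+00,
         1.00000000e+00]])}
```

View pics/scene0.png

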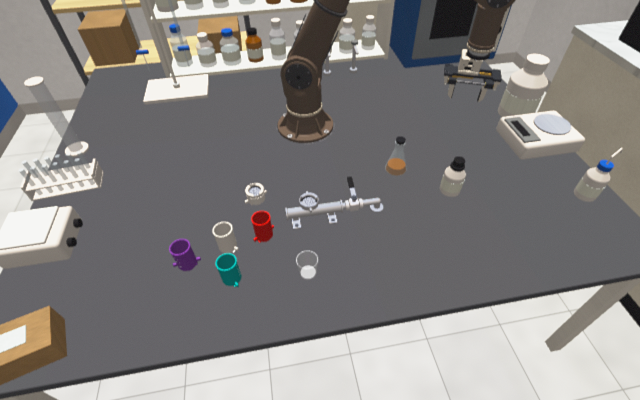

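View pics/top0.png

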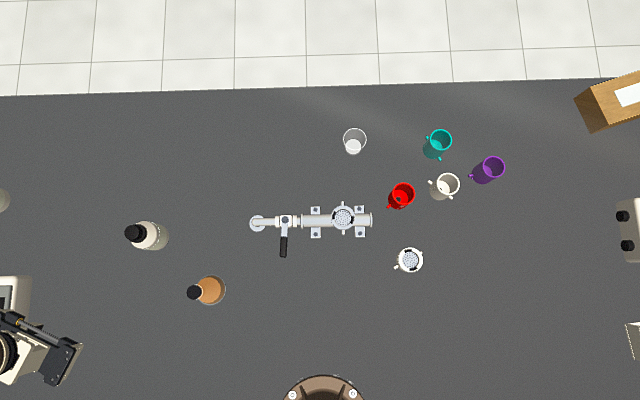

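The scene view shows the stage at (255,193), head (309,202), white funnel (224,237), and the purple, red and turquoise look-alikes at (183,254), (262,226) and (229,269). In the top view the stage is at (409,260), head (342,217), lever end (283,252), and white funnel (446,186). The candidates there are white (446,186), red (401,195), turquoise (437,144) and purple (488,170). The white one fits "white plastic funnel". I'll confirm it in an enlarged crop.

```bash
cat > h.py <<'E'
import numpy as np, cv2
from scipy.spatial.transform import Rotation as R
from cell import observe, imaging, arm
def pose(n, s=None):
    c=imaging.camera_params(n); K=c['camera_matrix']
    if n=='wrist':
        T=np.array(c['tool_from_camera']); Rt=R.from_rotvec(s['ee_rot']).as_matrix()
        return K, Rt@T[:3,3]+np.array(s['position']), Rt@T[:3,:3]
    return K, c['origin'], R.from_rotvec(c['rotation']).as_matrix()
def rays(n,uv,s=None):
    K,o,M=pose(n,s); uv=np.atleast_2d(uv).astype(float)
    d=(uv-K[:2,2])/K[0,0]
    if n=='wrist':
        r=np.linalg.norm(d,axis=1,keepdims=True)+1e-9
        v=np.c_[d/r*np.sin(r),np.cos(r)]
    else: v=np.c_[d,np.ones(len(d))]
    return o,(v*[1,-1,-1])@M.T, v
def plane(n,uv,z,s=None):
    o,d,_=rays(n,uv,s); return o+d*((z-o[2])/d[:,2])[:,None]
def cloud(n,dep,s=None):
    vv,uu=np.mgrid[:400,:640]; o,d,v=rays(n,np.c_[uu.ravel(),vv.ravel()],s)
    P=o+d/v[:,2:]*dep.ravel()[:,None]; P[dep.ravel()==0]=np.nan
    return P.reshape(400,640,3)
E
python3 - <<'E'
from h import *
f=np.load('pics/top0.npz');p,d=f['p'],f['d']
P=cloud('top',d)
for n,(u,v) in dict(stage=(409,260),funnel=(446,186),head=(342,217),lever=(283,252),axis=(285,221),bench=(350,300)).items():
    print(n,P[v,u].round(3))
    c=P[max(0,v-30):v+30,u-30:u+30].reshape(-1,3); print('  max z',np.nanpercentile(c[:,2],99).round(3))
c=p[110:290,230:520]
cv2.imwrite('pics/crop0.png',cv2.resize(c[:,:,::-1],None,fx=2.7,fy=2.7,interpolation=cv2.INTER_CUBIC))
E
```

```text
stage [ 0.417 -0.242  0.048]
  max z 0.062
funnel [ 0.623 -0.366  0.018]
  max z 0.101
head [ 0.534 -0.065  0.077]
  max z 0.092
lever [0.446 0.093 0.075]
  max z 0.076
axis [0.527 0.087 0.077]
  max z 0.076
bench [ 0.314 -0.082  0.002]
  max z 0.005
```

View pics/crop0.png

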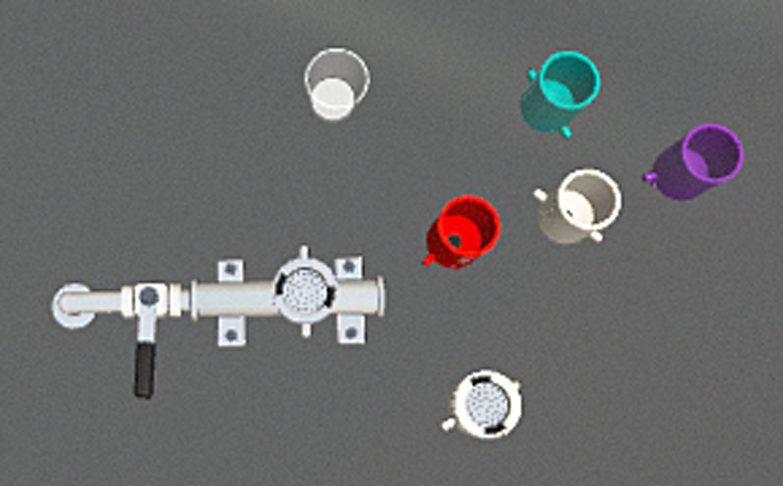

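The enlarged crop confirms the white funnel: rim at (588,205), tabs at (540,195) and (598,237). The stage is at (487,404) with tabs at (448,424) and (517,385). The head is at (305,290) with its tabs along image vertical and its notches left and right. Next I'll measure.

```bash
cat >> h.py <<'E'
from scipy.optimize import least_squares
def circ(Q,r):
    c=np.median(Q,0); f=lambda x:np.hypot(*(Q-x).T)-r
    return least_squares(f,c,loss='soft_l1',f_scale=.002).x
E
python3 - <<'E'
from h import *
f=np.load('pics/top0.npz');A=cloud('top',f['d']); np.set_printoptions(suppress=True)
f2=np.load('pics/scene0.npz') ;B=cloud('scene',f2['d'])
def near(P,c,r,z0,z1):
    Q=P.reshape(-1,3); m=(np.hypot(Q[:,0]-c[0],Q[:,1]-c[1])<r)&(Q[:,2]>z0)&(Q[:,2]<z1); return Q[m]
def ell(n,p,c,z,rng,thr=None): pass
for n,c,z0,z1,tz in (('stage',(.41,-.24),.052,.068,(.018,.036)),('funnel',(.6,-.34),.09,.11,(.018,.036)),('head',(.53,-.065),.083,.098,(.06,.098)),('red',(.6,-.23),.09,.11,(.018,.036)),('turq',(.7,-.33),.09,.11,(.018,.036)),('purp',(.63,-.42),.09,.11,(.018,.036))):
  for nm,P in(('top',A),('scene',B)):
    Q=near(P,c,.065,z0,z1)
    if len(Q)<8: print(n,nm,'few',len(Q));continue
    # centre of rim by min enclosing circle and mean
    e,r=cv2.minEnclosingCircle((Q[:,:2]*1000).astype(np.float32))
    e=np.array(e)/1000
    R0={'stage':.032,'head':.032}.get(n,.030)
    T=near(P,e,.048,*tz); d=np.hypot(*(T[:,:2]-e).T); T=T[d>R0+.004]
    g=T[:,:2]-e; a=np.arctan2(g[:,1],g[:,0]); yaw=np.angle(np.exp(2j*a).mean())/2 if len(a) else np.nan
    print(n,nm,len(Q),e.round(4),'r',round(r,1),'z',np.median(Q[:,2]).round(4),'tabs',len(T),np.degrees(yaw).round(1),'tabz',T[:,2].mean().round(3) if len(T) else '', np.unique(np.round(np.degrees(a)/10)*10))
Q=near(A,(.47,.09),.09,.06,.085); hsv=cv2.cvtColor(f['p'],cv2.COLOR_RGB2HSV)
m=(hsv[...,2]<60); Pm=A[m]; L=near(Pm,(.46,.09),.06,.06,.085)
print('lever',len(L),L.mean(0),L.min(0),L.max(0))
E
```

```text
stage top 235 [ 0.4188 -0.2427] r 32.4 z 0.0591 tabs 17 -62.6 tabz 0.028 [-70. -60. 110. 120.]
stage scene 138 [ 0.4164 -0.2467] r 35.5 z 0.0592 tabs 15 -63.6 tabz 0.027 [-60.  20. 110. 120.]
funnel top 143 [ 0.6126 -0.3464] r 30.2 z 0.0996 tabs 18 50.3 tabz 0.028 [-140. -130.   50.   60.]
funnel scene 134 [ 0.6117 -0.3468] r 31.6 z 0.0985 tabs 7 47.6 tabz 0.027 [40. 50.]
head top 234 [ 0.5316 -0.066 ] r 44.0 z 0.0895 tabs 23 -0.2 tabz 0.086 [-180.    0.  180.]
head scene 147 [ 0.5344 -0.0667] r 43.3 z 0.0898 tabs 13 -3.6 tabz 0.086 [-180.  -10.   -0.  140.  180.]
red top 124 [ 0.5901 -0.2278] r 30.3 z 0.1002 tabs 8 -54.4 tabz 0.027 [120. 130.]
red scene 127 [ 0.5878 -0.2313] r 32.4 z 0.0988 tabs 14 -57.1 tabz 0.026 [-50. 110. 120.]
turq top 170 [ 0.6997 -0.3319] r 64.7 z 0.0994 tabs 17 -6.0 tabz 0.025 [-40. -30. -20.  30.  40.]
turq scene 173 [ 0.6998 -0.3369] r 63.9 z 0.0987 tabs 2 36.2 tabz 0.03 [30. 40.]
purp top 128 [ 0.6315 -0.4184] r 64.1 z 0.0995 tabs 25 -66.6 tabz 0.028 [-100.  -90.  -40.  100.]
purp scene 113 [ 0.6308 -0.4201] r 64.4 z 0.0988 tabs 12 -44.7 tabz 0.026 [-40. 100.]
lever 97 [0.4613305  0.0930911  0.07464343] [0.43503528 0.08492997 0.069803  ] [0.48527153 0.10136648 0.08106256]
```

The measurements agree with the given sizes: the stage rim is at z=59 mm, the funnel rim at 100 mm, and the head rim at 90 mm. The stage is at (.419,-.243) with x axis at -63°. The funnel is at (.612,-.346), yaw about 50°, and the head is at (.532,-.066), yaw about 0°. Now I'll move above the stage.

Emit:
apply_moves([
  [100, 0, 0, 1, 0],
  [100, 0.1, -0.7, 0, -0.1],
  [100, 0.15, -0.8, 0, -0.1],
  [100, 0.15, -0.8, 0, -0.1],
  [100, 0.15, -0.8, 0, -0.1],
  [100, 0.15, -0.8, 0, -0.1],
  [100, 0.15, -0.8, 0, -0.1],
  [100, 0.15, -0.8, 0, -0.1],
  [100, 0.15, -0.8, 0, -0.1],
  [100, 0.15, -0.8, 0, -0.1],
  [100, 0.15, -0.8, 0, -0.1],
  [100, 0.15, -0.8, 0, -0.1],
])

```text
clock: 1.65
position: [0.362, 0.0419, 0.2592]
ee_rot: [1.494, 2.763, 0.001]
force: [1.0, -0.7, 0.1]
width: 0.997
gripper_force: 0.0
```

Emit:
apply_moves([
  [100, 0.2, -0.8, 0, -0.1],
  [100, 0.2, -0.8, 0, -0.1],
  [100, 0.2, -0.8, 0, 0],
  [100, 0.2, -0.8, 0, 0],
  [100, 0.2, -0.8, 0, 0],
  [100, 0, -0.6, -0.3, 0],
  [100, 0, 0, 0, 0],
])

```text
clock: 2.52
position: [0.4207, -0.235, 0.2401]
ee_rot: [-1.634, -2.681, 0.004]
force: [-0.5, 0.1, -0.3]
width: 1.002
gripper_force: 0.0
```

```bash
cat >> h.py <<'E'
def shot(name):
    s=observe(); p,d=imaging.get_image('wrist'); cv2.imwrite(f'pics/{name}.png',p[:,:,::-1]); np.savez(f'pics/{name}.npz',p=p,d=d)
    y=R.from_rotvec(s['ee_rot']).as_matrix()[:,1]
    print('tcp',np.round(s['position'],4),'yawY',np.degrees(np.arctan2(y[1],y[0])).round(2),'w',s['width'],'F',np.round(s['force'],1),'t',s['clock'])
    return s,p,d,cloud('wrist',d,s)
def near(P,c,r,z0,z1):
    Q=P.reshape(-1,3); m=(np.hypot(Q[:,0]-c[0],Q[:,1]-c[1])<r)&(Q[:,2]>z0)&(Q[:,2]<z1); return Q[m]
def meas(P,c,rr,z0,z1,tz):
    Q=near(P,c,rr+.012,z0,z1)
    e,r=cv2.minEnclosingCircle((Q[:,:2]*1000).astype(np.float32)); e=np.array(e)/1000
    T=near(P,e,.048,*tz); d=np.hypot(*(T[:,:2]-e).T); T=T[d>rr+.004]
    g=T[:,:2]-e; a=np.arctan2(g[:,1],g[:,0]); yaw=np.degrees(np.angle(np.exp(2j*a).mean())/2) if len(a) else np.nan
    print(len(Q),'c',e.round(4),'r',round(r,1),'z',np.median(Q[:,2]).round(4),'tabs',len(T),'yaw',np.round(yaw,1),np.unique(np.round(np.degrees(a)/10)*10))
    return e,yaw
E
python3 - <<'E'
from h import *
s,p,d,P=shot('w1')
meas(P,(.4188,-.2427),.032,.052,.066,(.02,.036))
meas(P,(.5316,-.066),.032,.084,.098,(.07,.098))
E
```

```text
tcp [ 0.4207 -0.235   0.2401] yawY 27.27 w 1.0018403573414447 F [-0.5  0.1 -0.3] t 2.525
975 c [ 0.4186 -0.2427] r 32.8 z 0.0598 tabs 46 yaw -63.2 [-70. -60. 110. 120.]
1093 c [ 0.5316 -0.0653] r 44.0 z 0.0895 tabs 106 yaw 0.4 [-180. -170.  -10.    0.  180.]
```

View pics/w1.png

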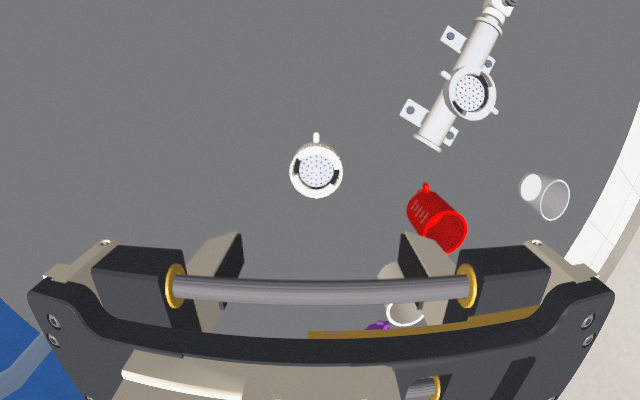

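The wrist view shows the stage at (316,170), clear between the fingers, and the head at (470,92). Both agree with the top camera within 1 mm. I'll descend and grip.

Emit:
apply_moves([
  [100, -0.03, -0.13, -0.5, 0],
  [100, 0, 0, -0.8, 0],
  [100, 0, 0, -0.8, 0],
  [100, 0, 0, -0.8, 0],
  [100, 0, 0, -0.4, 0],
  [100, 0, 0, -0.23, 0],
  [100, 0, 0, 0, 0],
  [0, 0, 0, 0, 0],
  [0, 0, 0, 0, 0],
  [0, 0, 0, 0, 0],
  [0, 0, 0, 0, 0],
  [0, 0, 0, 0, 0],
], newtons=30)

```text
clock: 4.08
position: [0.4203, -0.2407, 0.0297]
ee_rot: [1.629, 2.686, -0.0]
force: [-2.2, -1.2, 6.1]
width: 0.678
gripper_force: 30.1
```

Emit:
apply_moves([
  [0, 0, 0, 0.5, 0],
  [0, 0, 0, 0.9, 0],
  [0, 0, 0, 0.8, 0],
  [0, 0.3, 0.5, 0, -0.25],
  [0, 0.35, 0.6, 0, -0.25],
  [0, 0.35, 0.6, 0, -0.25],
  [0, 0.35, 0.6, 0, -0.25],
  [0, 0.3, 0.4, 0, -0.25],
  [0, 0.2, 0.2, 0, -0.23],
  [0, 0, 0, 0, 0],
  [0, 0, 0, 0, 0],
])

```text
clock: 5.45
position: [0.5305, -0.0671, 0.1612]
ee_rot: [-2.488, -1.918, 0.001]
force: [-0.7, -0.2, -1.5]
width: 0.674
gripper_force: 30.0
```

```bash
python3 - <<'E'
from h import *
s,p,d,P=shot('w2')
c=s['position'][:2]; z=s['position'][2]-.0297
print('bottom z',z)
meas(P,c,.032,z+.052,z+.066,(z+.018,z+.034))
A=cloud('top',imaging.get_image('top')[1]); meas(A,c,.032,z+.052,z+.066,(z+.018,z+.034))
E
```

```text
tcp [ 0.5305 -0.0671  0.1612] yawY -14.76 w 0.6737862253681177 F [-0.7 -0.2 -1.5] t 5.45
bottom z 0.1314642101665945
3709 c [ 0.5335 -0.0558] r 41.6 z 0.1912 tabs 0 yaw nan []
0 c [0. 0.] r 0.0 z nan tabs 0 yaw nan []
  return _methods._mean(a, axis=axis, dtype=dtype,
  ret = ret.dtype.type(ret / rcount)
```

View pics/w2.png

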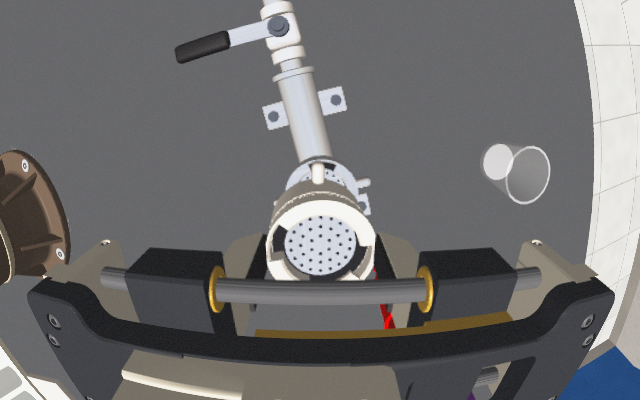

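The wrist view shows the stage rim centred near (321,240), with its tab at (318,172) pointing towards the head ring behind it. Fingers contaminated the fit, so I'll refit with a white mask.

```bash
cat >> h.py <<'E'
def rimfit(p,P,c,z,r,vmax=262,umin=0,umax=640,rad=.045):
    hsv=cv2.cvtColor(p,cv2.COLOR_RGB2HSV); m=(hsv[...,2]>185)&(hsv[...,1]<40)
    vv,uu=np.mgrid[:400,:640]
    m&=(abs(P[...,2]-z)<.004)&(np.hypot(P[...,0]-c[0],P[...,1]-c[1])<rad)&(vv<vmax)
    H=cv2.convexHull(np.c_[uu[m],vv[m]].astype(np.int32))[:,0]
    H=H[H[:,1]<vmax-3]
    return H,m.sum()
E
python3 - <<'E'
from h import *
s=observe(); f=np.load('pics/w2.npz'); p=f['p']; P=cloud('wrist',f['d'],s)
c=np.array(s['position'][:2]); z=.1912
H,n=rimfit(p,P,c,z,.032); Q=plane('wrist',H,z,s)[:,:2]
e=circ(Q,.032); print(n,len(H),e.round(4),'res',(np.hypot(*(Q-e).T)-.032).round(4))
# tab: white pts
T=near(P,e,.049,.13,.1635); dd=np.hypot(*(T[:,:2]-e).T); T=T[(dd>.036)&(T[:,2]>.145)]
g=T[:,:2]-e; a=np.degrees(np.arctan2(g[:,1],g[:,0])); print(len(T),np.median(a),np.median(T[:,2]),a.min(),a.max())
E
```

```text
2048 25 [ 0.5314 -0.0679] res [-0.0002 -0.0018 -0.      0.      0.      0.0001  0.0001 -0.0001 -0.0002
 -0.0004 -0.0002 -0.0003 -0.0001 -0.0002 -0.      0.0002  0.0003  0.0001
  0.0003  0.0002  0.0003  0.0003  0.     -0.      0.    ]
216 78.48798067802595 0.1593161962246894 72.38391777450653 85.57612585655244
```

Emit:
apply_moves([
  [0, 0.01, 0.04, -0.3, -0.07],
  [0, 0, 0, -0.3, 0],
  [0, 0, 0, -0.1, 0],
  [0, 0, 0, -0.08, 0],
  [0, 0, 0, -0.08, 0],
  [0, 0, 0, 0, 0],
])

```text
clock: 6.3
position: [0.5359, -0.0648, 0.1124]
ee_rot: [2.519, 1.869, 0.009]
force: [1.7, 0.7, 24.0]
width: 0.679
gripper_force: 30.0
```

```bash
python3 - <<'E'
from h import *
s,p,d,P=shot('w3'); print(s['ft_torque'],s['joints'])
c=np.array(s['position'][:2]); z=s['position'][2]+.030
H,n=rimfit(p,P,c,z,.032); Q=plane('wrist',H,z,s)[:,:2]
e=circ(Q,.032); print(n,len(H),e.round(4),'res',(np.hypot(*(Q-e).T)-.032).round(4))
print('rim z',np.median(near(P,e,.034,z-.01,z+.01)[:,2]))
T=near(P,e,.049,z-.047,z-.026); dd=np.hypot(*(T[:,:2]-e).T); T=T[(dd>.036)]
g=T[:,:2]-e; a=np.degrees(np.arctan2(g[:,1],g[:,0])); print(len(T),np.median(a),np.median(T[:,2]),a.min(),a.max())
meas(P,(.5316,-.066),.032,.084,.094,(.08,.094))
E
```

```text
tcp [ 0.5359 -0.0648  0.1124] yawY -16.84 w 0.6789077466892272 F [ 1.7  0.7 24. ] t 6.3
[0.2937084  0.03242665 0.00400456] [-0.63782949  0.52258857  0.94712287  1.94541467 -0.52954708  0.93523657
  0.27730809]
1461 21 [ 0.5363 -0.0648] res [-0.0007 -0.0007 -0.0027  0.0004  0.0006  0.001   0.0012  0.0012 -0.0019
 -0.0015 -0.0013 -0.0005 -0.0001 -0.      0.0001  0.0003  0.0006  0.0006
  0.0006  0.0006  0.0003]
rim z 0.13876362163245173
268 80.79973698968017 0.11342779743536256 73.41779260621144 155.9352423671946
413 c [ 0.5323 -0.0647] r 43.2 z 0.0871 tabs 167 yaw -1.0 [-180.  -10.   -0.  180.]
```

View pics/w3.png

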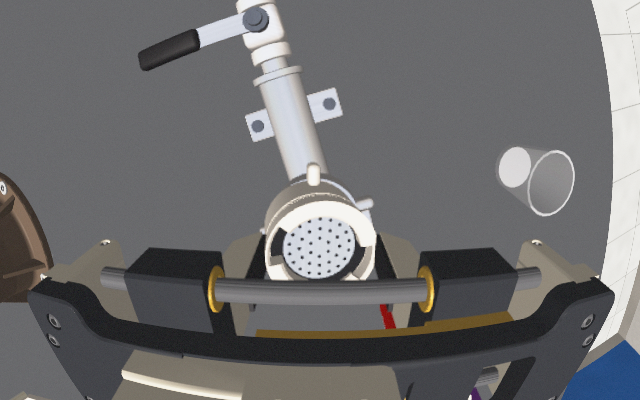

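The stage rim is at (320,240) and partly hides the head ring. I need its true height and tilt.

```bash
python3 - <<'E'
from h import *
s=observe(); f=np.load('pics/w3.npz'); p=f['p']; P=cloud('wrist',f['d'],s)
hsv=cv2.cvtColor(p,cv2.COLOR_RGB2HSV); w=(hsv[...,2]>150)&(hsv[...,1]<40)
c=np.array([.5355,-.0655])
def plfit(lab,z0,z1,r0,r1):
    D=np.hypot(P[...,0]-c[0],P[...,1]-c[1]); m=w&(P[...,2]>z0)&(P[...,2]<z1)&(D<r1)&(D>r0); m[262:]=0
    Q=P[m]; A=np.c_[Q[:,:2]-c,np.ones(len(Q))]; k=np.linalg.lstsq(A,Q[:,2],rcond=None)[0]
    print(lab,len(Q),'slope',k[:2].round(3),'z0',k[2].round(4),'mean',Q.mean(0).round(4),'std',(Q[:,2]-A@k).std().round(4))
plfit('rim',.132,.150,.024,.036)
plfit('floor',.115,.135,0,.018)
plfit('head',.082,.094,.02,.05)
H,n=rimfit(p,P,c,.139,.032)
for z in(.134,.137,.140,.143,.146):
    Q=plane('wrist',H,z,s)[:,:2]
    r=least_squares(lambda x:np.hypot(*(Q-x[:2]).T)-x[2],[*c,.032],loss='soft_l1',f_scale=.0005).x; print(z,r.round(4))
E
```

```text
rim 2274 slope [0.02  0.149] z0 0.1409 mean [ 0.5458 -0.0467  0.1439] std 0.0038
floor 710 slope [-0.111  0.019] z0 0.1351 mean [ 0.5455 -0.0653  0.134 ] std 0.0005
head 327 slope [0.015 0.149] z0 0.0862 mean [ 0.5557 -0.0565  0.0879] std 0.0013
0.134 [ 0.5351 -0.0669  0.0335]
0.137 [ 0.5355 -0.0653  0.0329]
0.14 [ 0.5359 -0.0638  0.0323]
0.143 [ 0.5364 -0.0623  0.0317]
0.146 [ 0.5368 -0.0608  0.0311]
```

```bash
python3 - <<'E'
from h import *
s=observe(); f=np.load('pics/w3.npz'); p=f['p']; P=cloud('wrist',f['d'],s)
hsv=cv2.cvtColor(p,cv2.COLOR_RGB2HSV); w=(hsv[...,2]>170)&(hsv[...,1]<40)
vv,uu=np.mgrid[:400,:640]
m=w&(abs(uu-320)<22)&(abs(vv-238)<20); Q=P[m]; print('floor pts',len(Q),np.percentile(Q,[5,50,95],axis=0).round(4))
A=np.c_[Q[:,:2]-Q[:,:2].mean(0),np.ones(len(Q))]; k=np.linalg.lstsq(A,Q[:,2],rcond=None)[0]; print(k.round(4))
for v in range(196,262,4): print(v,[round(float(P[v,u,2]),3) for u in (280,300,320,340,360)])
H,n=rimfit(p,P,(.535,-.0655),.150,.032)
for z in(.146,.150,.152):
    Q=plane('wrist',H,z,s)[:,:2]
    r=least_squares(lambda x:np.hypot(*(Q-x[:2]).T)-x[2],[.535,-.065,.032],loss='soft_l1',f_scale=.0005).x; print(z,r.round(4),len(H))
E
```

```text
floor pts 1514 [[nan nan nan]
 [nan nan nan]
 [nan nan nan]]
 ** On entry to DLASCL parameter number  4 had an illegal value
 ** On entry to DLASCL parameter number  4 had an illegal valueTraceback (most recent call last):
  File "<stdin>", line 6, in <module>
    x, resids, rank, s = _umath_linalg.lstsq(a, b, rcond,
                         ~~~~~~~~~~~~~~~~~~~^^^^^^^^^^^^^
                                             signature=signature)
                                             ^^^^^^^^^^^^^^^^^^^^
    raise LinAlgError("SVD did not converge in Linear Least Squares")
numpy.linalg.LinAlgError: SVD did not converge in Linear Least Squares
```

```bash
python3 - <<'E'
from h import *
s=observe(); f=np.load('pics/w3.npz'); p=f['p']; P=cloud('wrist',f['d'],s)
hsv=cv2.cvtColor(p,cv2.COLOR_RGB2HSV); w=(hsv[...,2]>170)&(hsv[...,1]<40)
vv,uu=np.mgrid[:400,:640]
m=w&(abs(uu-320)<22)&(abs(vv-238)<20)&np.isfinite(P[...,2]); Q=P[m]; print('floor pts',len(Q),np.percentile(Q,[5,50,95],axis=0).round(4))
A=np.c_[Q[:,:2]-Q[:,:2].mean(0),np.ones(len(Q))]; k=np.linalg.lstsq(A,Q[:,2],rcond=None)[0]; print(k.round(4))
for v in range(196,262,6): print(v,[round(float(P[v,u,2]),3) for u in (280,290,300,320,340,350,360)])
H,n=rimfit(p,P,(.535,-.0655),.150,.032)
for z in(.146,.150,.152):
    Q=plane('wrist',H,z,s)[:,:2]
    r=least_squares(lambda x:np.hypot(*(Q-x[:2]).T)-x[2],[.535,-.065,.032],loss='soft_l1',f_scale=.0005).x; print(z,r.round(4),len(H))
E
```

```text
floor pts 1507 [[ 0.5265 -0.0716  0.1336]
 [ 0.5375 -0.0595  0.1357]
 [ 0.5487 -0.0478  0.1382]]
[-0.1668  0.1295  0.136 ]
196 [0.114, 0.126, 0.133, 0.14, 0.13, 0.089, 0.078]
202 [0.122, 0.133, 0.142, 0.146, 0.143, 0.127, 0.086]
208 [0.133, 0.143, 0.148, 0.146, 0.145, 0.144, 0.085]
214 [0.141, 0.149, 0.148, 0.147, 0.145, 0.144, 0.144]
220 [0.15, 0.149, 0.148, 0.136, 0.142, 0.145, 0.143]
226 [0.15, 0.15, 0.139, 0.136, 0.133, 0.142, 0.143]
232 [0.139, 0.15, 0.137, 0.135, 0.134, 0.133, 0.144]
238 [0.14, 0.139, 0.137, 0.137, 0.133, 0.133, 0.142]
244 [0.139, 0.14, 0.137, 0.136, 0.133, 0.133, 0.14]
250 [0.14, 0.14, 0.138, 0.136, 0.133, 0.133, 0.132]
256 [0.142, 0.139, 0.139, 0.136, 0.135, 0.133, 0.132]
0.146 [ 0.5366 -0.0648  0.0312] 16
0.15 [ 0.5372 -0.0626  0.0303] 16
0.152 [ 0.5375 -0.0616  0.0299] 16
```

```bash
python3 - <<'E'
from h import *
s=dict(position=np.array([0.5305,-0.0671,0.1612]),ee_rot=np.array([-2.488,-1.918,0.001])); f=np.load('pics/w2.npz'); p=f['p']; P=cloud('wrist',f['d'],s)
for v in range(196,262,6): print(v,[round(float(P[v,u,2]),3) for u in (280,290,300,320,340,350,360)])
s=dict(position=np.array([0.4207,-0.2350,0.2401]),ee_rot=np.array([-1.634,-2.681,0.004])); f=np.load('pics/w1.npz'); P=cloud('wrist',f['d'],s)
Q=near(P,(.4186,-.2427),.033,.055,.066); A=np.c_[Q[:,:2]-[.4186,-.2427],np.ones(len(Q))]; print(np.linalg.lstsq(A,Q[:,2],rcond=None)[0])
E
```

```text
196 [0.15, 0.171, 0.18, 0.187, 0.18, 0.165, 0.006]
202 [0.162, 0.18, 0.189, 0.192, 0.19, 0.18, 0.01]
208 [0.176, 0.19, 0.191, 0.192, 0.191, 0.191, 0.172]
214 [0.188, 0.194, 0.193, 0.191, 0.19, 0.191, 0.19]
220 [0.193, 0.193, 0.193, 0.181, 0.178, 0.191, 0.191]
226 [0.183, 0.194, 0.182, 0.181, 0.18, 0.19, 0.19]
232 [0.183, 0.182, 0.182, 0.181, 0.18, 0.18, 0.191]
238 [0.182, 0.183, 0.181, 0.182, 0.18, 0.181, 0.189]
244 [0.181, 0.182, 0.183, 0.181, 0.18, 0.18, 0.189]
250 [0.182, 0.182, 0.181, 0.18, 0.179, 0.178, 0.179]
256 [0.19, 0.182, 0.181, 0.181, 0.18, 0.18, 0.179]
[-2.56499273e-05  8.31810509e-04  5.96265854e-02]
```

The stage is tilted about 10° and sits on the rim off-centre. I'll back off, move aside so the wrist camera sees both stage and head, and re-measure.

Emit:
apply_moves([
  [0, 0, 0, 0.5, 0],
  [0, 0, 0, 0.5, 0],
  [0, 0, -0.6, 0, 0],
  [0, 0, -0.6, 0, 0],
  [0, 0, -0.2, 0, 0],
  [0, 0, 0, 0, 0],
])

```text
clock: 7.1
position: [0.5318, -0.1485, 0.1696]
ee_rot: [2.524, 1.87, -0.0]
force: [0.6, -0.3, -0.2]
width: 0.426
gripper_force: 0.0
```

```bash
python3 - <<'E'
from h import *
s,p,d,P=shot('w4')
c=np.array(s['position'][:2]); z=s['position'][2]+.030
for v in range(202,262,6): print(v,[round(float(P[v,u,2]),3) for u in (280,290,300,320,340,350,360)])
H,n=rimfit(p,P,c,z,.032)
Q=plane('wrist',H,z,s)[:,:2]; e=circ(Q,.032); print('stage',n,e.round(4),'res',(np.hypot(*(Q-e).T)-.032).round(4))
meas(P,(.5316,-.066),.032,.084,.098,(.07,.098))
E
```

```text
tcp [ 0.5318 -0.1485  0.1696] yawY -16.94 w 0.4255805673048492 F [ 0.6 -0.3 -0.2] t 7.1
202 [-0.001, 0.001, 0.0, 0.049, 0.039, 0.0, -0.001]
208 [0.001, -0.002, 0.045, 0.059, 0.052, -0.001, 0.027]
214 [0.0, -0.001, 0.04, 0.063, 0.059, 0.045, 0.031]
220 [0.0, 0.001, 0.057, 0.067, 0.067, 0.059, 0.0]
226 [-0.0, 0.0, 0.058, 0.071, 0.074, 0.07, 0.055]
232 [0.197, 0.001, 0.061, 0.077, 0.078, 0.077, 0.197]
238 [0.205, -0.0, 0.061, 0.078, 0.083, 0.036, 0.201]
244 [0.209, -0.001, 0.0, 0.081, 0.041, 0.037, 0.209]
250 [0.217, 0.001, 0.001, 0.084, 0.035, 0.044, 0.218]
256 [0.223, -0.0, -0.0, 0.084, 0.046, -0.001, 0.221]
stage 2 [ 0.5477 -0.173 ] res [0. 0.]
2059 c [ 0.5317 -0.0674] r 43.8 z 0.0896 tabs 159 yaw -0.3 [-180.   -0.   10.  170.  180.]
```

View pics/w4.png

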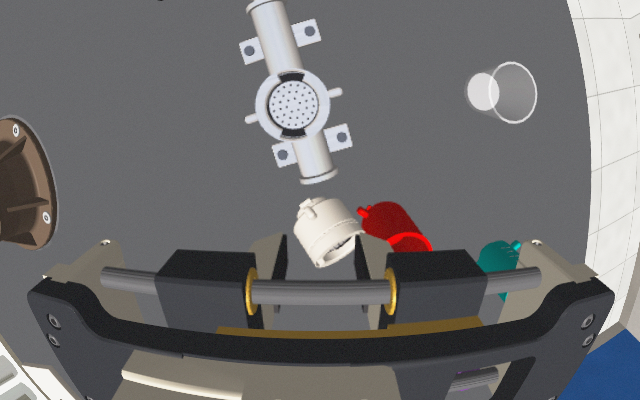

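The wrist view shows the stage slipped out of the pads and is tipping below the fingers at (325,230), next to the red look-alike. I'll open, rise clear, let it settle and find it again.

Emit:
apply_moves([
  [100, 0, 0, 0.5, 0],
  [100, 0, -0.3, 0.8, 0],
  [100, -0.6, -0.3, 0.6, 0],
  [100, -0.8, -0.3, 0, 0],
  [100, -0.8, 0, 0, 0],
  [100, 0, 0, 0, 0],
])

```text
clock: 7.9
position: [0.3977, -0.2005, 0.2836]
ee_rot: [-2.518, -1.871, -0.009]
force: [1.6, 1.4, 0.0]
width: 0.971
gripper_force: 0.0
```

```bash
python3 - <<'E'
from h import *
s,p,d,P=shot('w5')
t,dt=imaging.get_image('top'); np.savez('pics/top5.npz',p=t,d=dt)
c,dc=imaging.get_image('scene'); np.savez('pics/scene5.npz',p=c,d=dc)
a=cv2.resize(t[130:290,320:520],(800,640))[:400*1,:]
A=cv2.resize(t[140:280,330:520],(400,295)); B=cv2.resize(c[160:290,160:340],(400,289)); W=cv2.resize(p,(480,300))
o=np.zeros((595,800,3),np.uint8); o[:295,:400]=A; o[:289,400:]=B; o[295:595,:480]=W
cv2.imwrite('pics/m5.png',o[:,:,::-1])
E
```

```text
tcp [ 0.3977 -0.2005  0.2836] yawY -16.78 w 0.9707201022381529 F [1.6 1.4 0. ] t 7.9
```

View pics/m5.png

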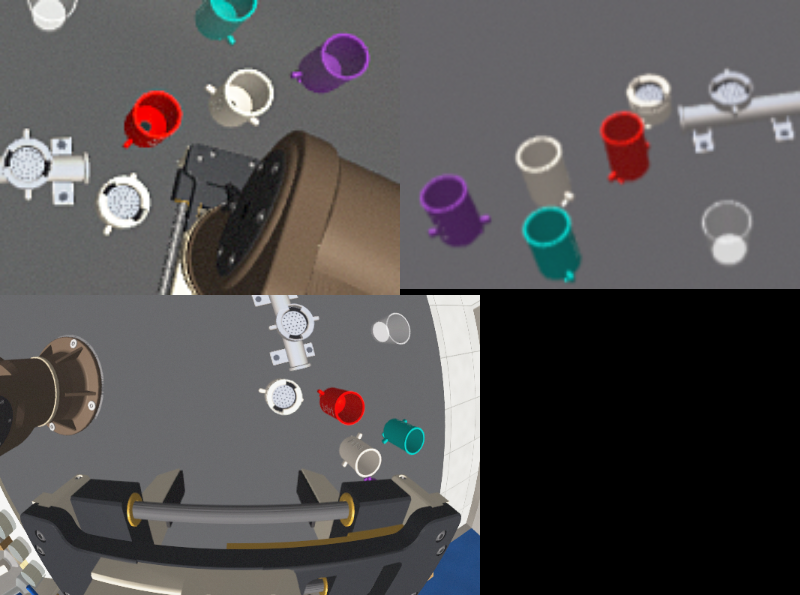

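Luckily the stage landed upright: it is at (123,202) in the top crop, tabs along image vertical, between the head and the red look-alike. Measure it.

```bash
python3 - <<'E'
from h import *
np.set_printoptions(suppress=True)
t=np.load('pics/top5.npz'); A=cloud('top',t['d'])
s=observe(); f=np.load('pics/w5.npz'); W=cloud('wrist',f['d'],s); C=cloud('scene',np.load('pics/scene5.npz')['d'])
q=near(A,(.5,-.165),.05,.05,.068); print(np.median(q,0))
c0=np.median(q,0)[:2]
for n,P in (('top',A),('wrist',W),('scene',C)):
    print(n); e,y=meas(P,c0,.032,.053,.067,(.018,.036))
    Q=near(P,e,.033,.055,.066); M=np.c_[Q[:,:2]-e,np.ones(len(Q))]; print(np.linalg.lstsq(M,Q[:,2],rcond=None)[0].round(4))
print('red');meas(A,(.59,-.228),.030,.09,.11,(.018,.036)); print('head'); meas(W,(.5316,-.066),.032,.084,.098,(.07,.098))
print('manifold end y', near(A,(.53,-.12),.03,.03,.08)[:,1].min(), 'z',near(A,(.53,-.12),.03,.03,.09)[:,2].max())
E
```

```text
[ 0.49533323 -0.17759116  0.05715595]
top
199 c [ 0.4954 -0.1777] r 43.8 z 0.0603 tabs 22 yaw -18.3 [-180.  -60.  -50.   60.  170.  180.]
[0.0181 0.0139 0.0605]
wrist
731 c [ 0.4954 -0.1776] r 44.0 z 0.0601 tabs 86 yaw -5.3 [-180. -170. -160. -150.  -50.  -40.   60.  170.  180.]
[ 0.0005 -0.0014  0.0598]
scene
120 c [ 0.4941 -0.179 ] r 41.9 z 0.0596 tabs 2 yaw 90.0 [-90.]
[-0.02   -0.0274  0.06  ]
red
130 c [ 0.588  -0.2301] r 30.1 z 0.0997 tabs 9 yaw -48.8 [130. 140.]
head
966 c [ 0.533  -0.0678] r 42.4 z 0.089 tabs 90 yaw 0.2 [-180. -170.  -10.    0.   10.  170.  180.]
manifold end y -0.14747907986657435 z 0.0898146507805564
```

```bash
python3 - <<'E'
from h import *
s=observe(); f=np.load('pics/w5.npz'); W=cloud('wrist',f['d'],s); t=np.load('pics/top5.npz'); A=cloud('top',t['d'])
for n,P in(('w',W),('t',A)):
    m=((abs(P[...,2]-.0598)<.004)&(np.hypot(P[...,0]-.4954,P[...,1]+.178)<.07)).astype(np.uint8)
    k,l,st,ce=cv2.connectedComponentsWithStats(m)
    for i in range(1,k):
        if st[i,4]<60: continue
        Q=P[l==i][:,:2]; e,r=cv2.minEnclosingCircle((Q*1000).astype(np.float32)); e=np.array(e)/1000
        print(n,st[i,4],e.round(4),round(r,1))
        if r<36:
            T=near(P,e,.048,.020,.034); d=np.hypot(*(T[:,:2]-e).T); T=T[d>.037]; a=np.degrees(np.arctan2(*(T[:,:2]-e).T[::-1])); print(len(T),np.histogram(a,np.arange(-180,181,15)))
            a=a[(abs(np.sin(np.radians(a)))<.5)]; print('yaw',np.degrees(np.angle(np.exp(2j*np.radians(a)).mean())/2))
E
```

```text
w 743 [ 0.4871 -0.19  ] 32.8
42 (array([ 0,  0,  0,  0,  0,  0,  0,  0,  0,  2,  9,  0,  0,  0,  0,  0,  0,
        0,  0,  0,  0,  9, 22,  0]), array([-180, -165, -150, -135, -120, -105,  -90,  -75,  -60,  -45,  -30,
        -15,    0,   15,   30,   45,   60,   75,   90,  105,  120,  135,
        150,  165,  180]))
yaw -26.28146547980586
t 191 [ 0.4837 -0.1891] 32.1
16 (array([0, 0, 0, 0, 0, 0, 0, 0, 0, 2, 5, 0, 0, 0, 0, 0, 0, 0, 0, 0, 0, 4,
       5, 0]), array([-180, -165, -150, -135, -120, -105,  -90,  -75,  -60,  -45,  -30,
        -15,    0,   15,   30,   45,   60,   75,   90,  105,  120,  135,
        150,  165,  180]))
yaw -26.715322490035163
```

The stage is at about (.4845,-.189) with its x axis at -26.5°. Gripping along its y would put a finger into the pipe end. Above the tabs the side is round, so I'll grip along about 10° with the tips just above the tabs. First I'll hover and take a static look.

Emit:
apply_moves([
  [100, 0.5, 0.05, -0.3, 0.3],
  [100, 0.5, 0.1, -0.5, 0.3],
  [100, 0.4, 0.04, -0.4, 0.3],
  [100, 0.05, 0, 0, 0.04],
  [100, 0, 0, 0, 0],
  [100, 0, 0, 0, 0],
  [100, 0, 0, 0, 0],
])

```text
clock: 8.93
position: [0.4868, -0.1905, 0.2125]
ee_rot: [2.019, 2.406, 0.002]
force: [-0.0, 0.2, -0.1]
width: 0.999
gripper_force: 0.0
```

```bash
cat >> h.py <<'E'
def comp(P,c,z,rad=.07,rr=.032,tz=(.020,.034),rlim=36):
    m=((abs(P[...,2]-z)<.004)&(np.hypot(P[...,0]-c[0],P[...,1]-c[1])<rad)).astype(np.uint8)
    k,l,st,ce=cv2.connectedComponentsWithStats(m)
    for i in range(1,k):
        if st[i,4]<60: continue
        Q=P[l==i][:,:2]; e,r=cv2.minEnclosingCircle((Q*1000).astype(np.float32)); e=np.array(e)/1000
        if r>rlim: continue
        T=near(P,e,.048,*tz); d=np.hypot(*(T[:,:2]-e).T); T=T[d>rr+.005]; a=np.arctan2(*(T[:,:2]-e).T[::-1])
        print(st[i,4],'c',e.round(4),'r',round(r,1),'z',P[l==i][:,2].mean().round(4),'yaw',np.degrees(np.angle(np.exp(2j*a).mean())/2).round(1),len(T),np.unique(np.round(np.degrees(a)/15)*15))
E
python3 - <<'E'
from h import *
s,p,d,P=shot('w6'); print(np.abs(s['dq']).max())
comp(P,(.4845,-.189),.0598)
meas(P,(.5316,-.066),.032,.084,.098,(.07,.098))
E
```

```text
tcp [ 0.4868 -0.1905  0.2125] yawY 10.0 w 0.9992858180271834 F [-0.   0.2 -0.1] t 8.925
0.006976661101821346
1097 c [ 0.4842 -0.1884] r 32.6 z 0.0597 yaw -28.5 73 [-30. 150.]
1525 c [ 0.5318 -0.0639] r 43.7 z 0.0896 tabs 131 yaw 0.2 [-180. -170.  -10.   -0.  180.]
```

```bash
python3 - <<'E'
from h import *
S={'w1':([0.4207,-0.2350,0.2401],[-1.634,-2.681,0.004]),'w4':([.5318,-.1485,.1696],[2.524,1.870,0]),'w6':([.4868,-.1905,.2125],[2.019,2.406,.002]),'top0':None}
for n,v in S.items():
    f=np.load(f'pics/{n}.npz'); s=None if v is None else dict(position=np.array(v[0]),ee_rot=np.array(v[1]))
    P=cloud('top' if v is None else 'wrist',f['d'],s)
    Q=near(P,(.5318,-.066),.05,.0865,.094)[:,:2]
    e=np.array([.5318,-.066])
    for _ in range(8):
        g=Q-e; a=np.arctan2(g[:,1],g[:,0]); r=np.hypot(*g.T); ok=r<.035; B=[]
        for k in range(-18,18):
            j=ok&(np.floor(np.degrees(a)/10)==k)&(abs(np.sin(a))>.35)
            if j.sum()>2: B.append(Q[j][np.argsort(r[j])[-2]])
        B=np.array(B); x=least_squares(lambda x:np.hypot(*(B-x[:2]).T)-x[2],[*e,.032],loss='soft_l1',f_scale=.0005).x; e=x[:2]
    print(n,x.round(4),len(B))
E
```

```text
w1 [ 0.5315 -0.0663  0.0318] 28
w4 [ 0.5321 -0.0666  0.0317] 28
w6 [ 0.5318 -0.0663  0.0318] 28
top0 [ 0.532  -0.0663  0.0298] 19
```

Emit:
apply_moves([
  [100, -0.04, 0.03, -0.5, 0],
  [100, 0, 0, -0.8, 0],
  [100, 0, 0, -0.8, 0],
  [100, 0, 0, -0.6, 0],
  [100, 0, 0, -0.3, 0],
  [100, 0, 0, 0, 0],
  [0, 0, 0, 0, 0],
  [0, 0, 0, 0, 0],
  [0, 0, 0, 0, 0],
  [0, 0, 0, 0, 0],
  [0, 0, 0, 0, 0],
  [0, 0, 0, 0, 0],
], newtons=45)

```text
clock: 10.48
position: [0.4856, -0.1891, 0.0326]
ee_rot: [2.017, 2.406, 0.002]
force: [0.8, -0.1, 0.5]
width: 0.397
gripper_force: 0.7
```

The head is now well fixed at (.5318,-.0664). The width of 0.40 means the stage is not held, so I'll look.

```bash
python3 - <<'E'
from h import *
s,p,d,P=shot('w7'); print(s['gripper_force'])
cv2.imwrite('pics/w7c.png',cv2.resize(p[100:300,220:480,::-1],(780,600)))
E
```

```text
tcp [ 0.4856 -0.1891  0.0326] yawY 10.06 w 0.3970564657254834 F [ 0.8 -0.1  0.5] t 10.475
0.6841414089740283
```

View pics/w7c.png

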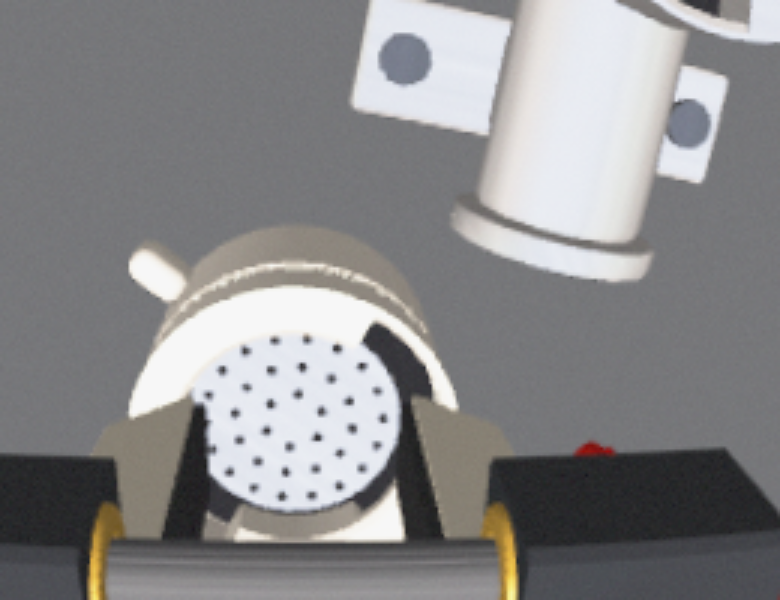

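The crop shows the fingers sunk into the rim at (190,450) and (410,450). The drum can evidently only be held along its y, as the task says, and its tab points to (155,270). I'll push it away from the pipe end with shut fingers, then grip it along its y.

Emit:
apply_moves([
  [100, 0, 0, 0, 0],
  [100, 0, 0, 0, 0],
  [100, 0, 0, 0, 0],
  [100, 0, 0, 0, 0],
  [100, 0, 0, 0.5, 0],
  [0, 0, 0, 0.8, 0],
  [0, -0.1, 0.4, 0, -0.17],
  [0, 0, 0.58, 0, -0.18],
  [0, 0, 0, 0, 0],
  [0, 0, 0, 0, 0],
  [0, 0, 0, 0, 0],
  [0, 0, 0, 0, 0],
])

```text
clock: 12.02
position: [0.4783, -0.1307, 0.1098]
ee_rot: [2.222, 2.22, -0.0]
force: [-0.4, 0.1, -0.1]
width: 0.189
gripper_force: 0.0
```

```bash
python3 - <<'E'
from h import *
s,p,d,P=shot('w8')
comp(cloud('scene',imaging.get_image('scene')[1]),(.4842,-.1884),.0598,rlim=38)
comp(P,(.4842,-.1884),.0598)
E
```

```text
tcp [ 0.4783 -0.1307  0.1098] yawY -0.04 w 0.18852786873375516 F [-0.4  0.1 -0.1] t 12.025
105 c [ 0.4842 -0.1926] r 33.6 z 0.0601 yaw nan 0 []
355 c [ 0.4797 -0.1662] r 14.5 z 0.0596 yaw 36.7 14 [30. 45.]h.py:57: RuntimeWarning: Mean of empty slice.
  print(st[i,4],'c',e.round(4),'r',round(r,1),'z',P[l==i][:,2].mean().round(4),'yaw',np.degrees(np.angle(np.exp(2j*a).mean())/2).round(1),len(T),np.unique(np.round(np.degrees(a)/15)*15))
  ret = ret.dtype.type(ret / rcount)
```

Stage is still there and upright. Lower and push towards -y.

Emit:
apply_moves([
  [0, 0, 0, -0.6, 0],
  [0, 0, 0, -0.5, 0],
  [0, 0, 0, 0, 0],
  [0, 0.02, -0.2, 0, 0],
  [0, 0.02, -0.2, 0, 0],
  [0, 0.02, -0.2, 0, 0],
  [0, 0.02, -0.2, 0, 0],
  [0, 0.02, -0.2, 0, 0],
  [0, 0, -0.2, 0, 0],
  [0, 0, -0.1, 0, 0],
  [0, 0, 0, 0, 0],
])

```text
clock: 13.5
position: [0.4843, -0.2083, 0.0438]
ee_rot: [-2.222, -2.221, 0.0]
force: [0.5, 0.2, -0.5]
width: 0.003
gripper_force: 0.0
```

Emit:
apply_moves([
  [0, 0, 0.2, 0, 0],
  [0, 0, 0, 0.9, 0],
  [100, 0, 0, 0.9, 0.2],
  [100, -0.1, -0.3, 0.3, 0.35],
  [100, 0, 0, 0, 0],
  [100, 0, 0, 0, 0],
  [100, 0, 0, 0, 0],
])

```text
clock: 14.38
position: [0.478, -0.2125, 0.1685]
ee_rot: [-1.895, -2.503, 0.001]
force: [-0.5, -0.3, -0.2]
width: 0.5
gripper_force: 0.0
```

```bash
python3 - <<'E'
from h import *
s,p,d,P=shot('w9'); print(np.abs(s['dq']).max())
comp(P,(.484,-.24),.0598)
comp(cloud('scene',imaging.get_image('scene')[1]),(.484,-.24),.0598,rlim=38)
E
```

```text
tcp [ 0.478  -0.2125  0.1685] yawY 15.73 w 0.5001066037852802 F [-0.5 -0.3 -0.2] t 14.375
0.010739234109705805
987 c [ 0.4842 -0.1897] r 32.4 z 0.0597 yaw -30.7 70 [-30. 150.]
80 c [ 0.484  -0.1924] r 32.8 z 0.06 yaw nan 0 []h.py:57: RuntimeWarning: Mean of empty slice.
  print(st[i,4],'c',e.round(4),'r',round(r,1),'z',P[l==i][:,2].mean().round(4),'yaw',np.degrees(np.angle(np.exp(2j*a).mean())/2).round(1),len(T),np.unique(np.round(np.degrees(a)/15)*15))
  ret = ret.dtype.type(ret / rcount)
```

The stage hardly moved: the fingers passed over or through it. I'll check from the wrist depth where the fingertips really end in the tool frame.

```bash
python3 - <<'E'
from h import *
T=np.array(imaging.camera_params('wrist')['tool_from_camera'])
for n in('w1','w6','w7','w9'):
    d=np.load(f'pics/{n}.npz')['d']; 
    K=imaging.camera_params('wrist')['camera_matrix']
    vv,uu=np.mgrid[:400,:640]; q=(np.c_[uu.ravel(),vv.ravel()]-K[:2,2])/K[0,0]; r=np.linalg.norm(q,axis=1,keepdims=True)+1e-9
    v=np.c_[q/r*np.sin(r),np.cos(r)]; v=v/v[:,2:]*d.ravel()[:,None]
    X=(v*[1,-1,-1])@T[:3,:3].T+T[:3,3]; X=X[d.ravel()>0]
    m=(abs(X[:,1])<.09)&(abs(X[:,0])<.014)&(X[:,2]<.01)&(X[:,2]>-.07)
    h=X[m]; print(n,len(h),'z pct',np.percentile(h[:,2],[50,90,98,100]).round(4),'x',h[:,0].min().round(3),h[:,0].max().round(3))
    for y0 in np.arange(-.08,.08,.01):
        k=h[(h[:,1]>y0)&(h[:,1]<y0+.01)]
        if len(k)>5: print('   y',round(y0,2),len(k),'zmax',k[:,2].max().round(4))
    if n=='w7': 
        for u in(280,284,288,354,358,362): print(u,[tuple(X.reshape(-1,3)[0].round(3)) for _ in ()])
E
```

```text
w1 3442 z pct [-0.0513 -0.0344 -0.029  -0.0268] x -0.01 0.013
   y -0.07 116 zmax -0.0399
   y -0.06 622 zmax -0.0294
   y -0.05 985 zmax -0.0272
   y 0.04 867 zmax -0.0268
   y 0.05 655 zmax -0.0284
   y 0.06 197 zmax -0.0377
w6 3436 z pct [-0.0512 -0.0345 -0.029  -0.0268] x -0.01 0.013
   y -0.07 128 zmax -0.0401
   y -0.06 620 zmax -0.0285
   y -0.05 980 zmax -0.0268
   y 0.04 862 zmax -0.0272
   y 0.05 645 zmax -0.0284
   y 0.06 201 zmax -0.0377
w7 5468 z pct [-0.0176 -0.0158 -0.0153 -0.0145] x -0.014 0.014
   y -0.04 116 zmax -0.026
   y -0.03 801 zmax -0.0148
   y -0.02 1071 zmax -0.0147
   y -0.01 684 zmax -0.0146
   y -0.0 661 zmax -0.0145
   y 0.01 1034 zmax -0.0145
   y 0.02 957 zmax -0.0146
   y 0.03 144 zmax -0.0339
280 []
284 []
288 []
354 []
358 []
362 []
w9 2725 z pct [-0.0506 -0.0349 -0.0296 -0.0267] x -0.009 0.012
   y -0.04 415 zmax -0.033
   y -0.03 948 zmax -0.0267
   y 0.02 839 zmax -0.0267
   y 0.03 513 zmax -0.0324
   y 0.04 10 zmax -0.0425
```

The fingertips actually end about 27 mm behind the nominal TCP. That explains the weak 3 mm grip, the slip, and the push passing overhead. From here tip z = TCP z + 0.027. I'll repeat the push 36 mm lower.

Emit:
apply_moves([
  [0, 0.02, 0.6, 0, -0.25],
  [0, 0, 0.7, 0, -0.3],
  [0, 0, 0.05, 0, 0],
  [0, 0, 0, -0.9, 0],
  [0, 0, 0, -0.9, 0],
  [0, 0, 0, -0.6, 0],
  [0, 0, 0, -0.28, 0],
  [0, 0, 0, 0, 0],
  [0, 0, -0.2, 0, 0],
  [0, 0, -0.15, 0, 0],
  [0, 0, -0.15, 0, 0],
  [0, 0, -0.15, 0, 0],
])

```text
clock: 15.98
position: [0.4799, -0.1724, 0.0094]
ee_rot: [2.221, 2.222, 0.001]
force: [-0.3, 3.2, 1.7]
width: 0.004
gripper_force: 1.0
```

Emit:
apply_moves([
  [0, 0, -0.15, 0, 0],
  [0, 0, -0.15, 0, 0],
  [0, 0, -0.15, 0, 0],
  [0, 0, -0.15, 0, 0],
  [0, 0, -0.1, 0, 0],
  [0, 0, 0, 0, 0],
])

```text
clock: 16.73
position: [0.4795, -0.2148, 0.009]
ee_rot: [2.221, 2.22, -0.001]
force: [-0.2, 0.1, -0.3]
width: 0.005
gripper_force: 0.0
```

Emit:
apply_moves([
  [0, 0, 0.25, 0, 0],
  [0, 0, 0, 0.9, 0],
  [100, 0, 0, 0.9, 0.35],
  [100, 0, -0.4, 0.8, 0.35],
  [100, 0, -0.4, 0, 0.35],
  [100, 0, 0, 0, 0.3],
  [100, 0, 0, 0, 0.3],
  [100, 0, 0, 0, 0.35],
  [100, 0, 0, 0, 0],
  [100, 0, 0, 0, 0],
])

```text
clock: 17.98
position: [0.4797, -0.2461, 0.1649]
ee_rot: [-0.888, -3.013, -0.001]
force: [-0.5, 0.3, 0.4]
width: 0.827
gripper_force: 0.0
```

```bash
python3 - <<'E'
from h import *
s,p,d,P=shot('w10'); print(np.abs(s['dq']).max(),s['joints'][6])
comp(P,(.484,-.25),.0598)
E
```

```text
tcp [ 0.4797 -0.2461  0.1649] yawY 57.14 w 0.8266419100953747 F [-0.5  0.3  0.4] t 17.975
0.011631736455296903 1.6766477925552847
1386 c [ 0.4839 -0.2575] r 32.7 z 0.0597 yaw -28.9 63 [150. 165.]
```

Emit:
apply_moves([
  [100, 0.07, -0.19, -0.4, 0.14],
  [100, 0, 0, -0.8, 0],
  [100, 0, 0, -0.8, 0],
  [100, 0, 0, -0.6, 0],
  [100, 0, 0, -0.2, 0],
  [100, 0, 0, 0, 0],
  [0, 0, 0, 0, 0],
  [0, 0, 0, 0, 0],
  [0, 0, 0, 0, 0],
  [0, 0, 0, 0, 0],
], newtons=35)

```text
clock: 19.27
position: [0.4843, -0.2583, -0.0024]
ee_rot: [0.777, 3.043, 0.0]
force: [-1.2, 0.9, 6.5]
width: 0.691
gripper_force: 35.0
```

Emit:
apply_moves([
  [0, 0, 0, 0.5, 0],
  [0, 0, 0, 0.9, 0],
  [0, 0, 0, 0.8, -0.3],
  [0, 0.1, 0.45, 0, -0.34],
  [0, 0.1, 0.5, 0, -0.34],
  [0, 0.1, 0.5, 0, -0.34],
  [0, 0.1, 0.5, 0, -0.34],
  [0, 0.1, 0.5, 0, -0.34],
  [0, 0.15, 0.45, 0, -0.34],
  [0, 0.14, 0.3, 0, -0.31],
  [0, 0, 0, 0, 0],
  [0, 0, 0, 0, 0],
])

```text
clock: 20.78
position: [0.5307, -0.0671, 0.129]
ee_rot: [2.483, 1.924, -0.001]
force: [1.0, -0.7, -2.4]
width: 0.689
gripper_force: 35.0
```

```bash
cat >> h.py <<'E'
def held(n='',roff=.0598,r=.032,zoff=.0024):
    s,p,d,P=shot(n); z=s['position'][2]+zoff+roff; c=np.array(s['position'][:2])
    H,k=rimfit(p,P,c,z,r); Q=plane('wrist',H,z,s)[:,:2]; e=circ(Q,r); print('rim c',e.round(4),k,'res',np.abs(np.hypot(*(Q-e).T)-r).mean().round(4))
    Q=near(P,e,r+.001,z-.006,z+.006); g=np.hypot(*(Q[:,:2]-e).T); Q=Q[g>r-.006]; A=np.c_[Q[:,:2]-e,np.ones(len(Q))]
    k=np.linalg.lstsq(A,Q[:,2],rcond=None)[0]; print('plane',k.round(4),'bottom',(k[2]-roff).round(4))
    zb=k[2]-roff; T=near(P,e,.049,zb+.020,zb+.033); dd=np.hypot(*(T[:,:2]-e).T); T=T[dd>r+.004]
    a=np.degrees(np.arctan2(*(T[:,:2]-e).T[::-1])); print('tab',len(a),np.median(a).round(1),np.percentile(a,[5,95]).round(1))
E
python3 - <<'E'
from h import *
held('w11')
E
```

```text
tcp [ 0.5307 -0.0671  0.129 ] yawY -14.47 w 0.6888742967049035 F [ 1.  -0.7 -2.4] t 20.775
rim c [ 0.5315 -0.0654] 2442 res 0.0
plane [-0.0009 -0.0147  0.1908] bottom 0.131
tab 350 75.4 [1.00e-01 1.51e+02]
```

Emit:
apply_moves([
  [0, 0.01, -0.02, -0.3, 0],
  [0, 0, 0, -0.3, 0],
  [0, 0, 0, -0.08, 0],
  [0, 0, 0, -0.06, 0],
  [0, 0, 0, -0.06, 0],
  [0, 0, 0, -0.05, 0],
  [0, 0, 0, 0, 0],
])

```text
clock: 21.7
position: [0.5319, -0.0674, 0.078]
ee_rot: [2.485, 1.922, 0.0]
force: [0.6, 0.9, -2.4]
width: 0.685
gripper_force: 35.0
```

Emit:
apply_moves([
  [0, 0, 0, -0.04, 0],
  [0, 0, 0, 0, 0],
  [0, 0, 0, 0, -0.3],
  [0, 0, 0, 0, -0.3],
  [0, 0, 0, 0, -0.3],
  [0, 0, 0, 0, -0.3],
  [0, 0, 0, 0, -0.3],
  [0, 0, 0, 0, -0.3],
])

```text
clock: 22.7
position: [0.5324, -0.0675, 0.0762]
ee_rot: [3.075, 0.642, 0.002]
force: [-0.7, 0.3, 3.6]
width: 0.687
gripper_force: 35.0
```

```bash
python3 - <<'E'
from h import *
held('w12'); print(observe()['ft_torque'])
E
```

```text
tcp [ 0.5324 -0.0675  0.0762] yawY -66.41 w 0.6868655518974224 F [-0.7  0.3  3.6] t 22.7
rim c [ 0.5817 -0.044 ] 2473 res 0.0084
plane [-0.1713 -0.082   0.1328] bottom 0.073
tab 97 -117.4 [-118.5  169. ]
[ 0.32207367  0.59919852 -0.12233061]
```

Emit:
apply_moves([
  [0, 0, 0, 0, -0.3],
  [0, 0, 0, 0, -0.25],
  [0, 0, 0, 0, -0.2],
  [0, 0, 0, 0, -0.15],
  [0, 0, 0, 0, 0],
  [0, 0, 0, 0, 0],
])

```text
clock: 23.5
position: [0.5324, -0.0669, 0.0762]
ee_rot: [-3.14, 0.051, -0.001]
force: [-0.7, 2.5, 6.4]
width: 0.692
gripper_force: 35.0
```

```bash
python3 - <<'E'
from h import *
s=observe(); print(s['ft_torque'],s['joints'][6],np.degrees(s['ee_rot']))
E
```

```text
[0.55025932 0.53696232 0.09158575] -0.679142466870571 [-1.79922214e+02  2.93530562e+00 -7.54172436e-02]
```

Emit:
apply_moves([
  [0, 0, 0, 0, -0.1],
  [0, 0, 0, 0, 0],
  [100, 0, 0, 0, 0],
  [100, 0, 0, 0, 0],
  [100, 0, 0, 0, 0],
  [100, 0, 0, 0.6, 0],
  [100, 0, 0, 0.9, 0],
  [100, 0, 0, 0.9, 0.3],
  [100, 0.2, -0.8, 0.4, 0.35],
  [100, 0.2, -0.9, 0, 0.35],
  [100, 0.1, -0.5, 0, 0.3],
  [100, 0, 0, 0, 0],
])

```text
clock: 25.0
position: [0.561, -0.203, 0.2441]
ee_rot: [3.017, 0.871, 0.001]
force: [0.4, 0.6, -1.0]
width: 1.003
gripper_force: 0.0
```

```bash
python3 - <<'E'
from h import *
s,p,d,P=shot('w13'); print(np.abs(s['dq']).max())
comp(P,(.532,-.0665),.0785+.060,tz=(.0985,.112))
A=cloud('top',imaging.get_image('top')[1]); comp(A,(.532,-.0665),.0785+.060,tz=(.0985,.112))
comp(P,(.6126,-.3464),.1,rr=.030,rad=.045,rlim=33)
meas(P,(.532,-.0665),.032,.083,.094,(.08,.094))
E
```

```text
tcp [ 0.561  -0.203   0.2441] yawY -57.79 w 1.0032262451153668 F [ 0.4  0.6 -1. ] t 25.0
0.09203706352517482
1296 c [ 0.534  -0.0664] r 32.8 z 0.1379 yaw -2.2 61 [-0.]
130 c [ 0.5351 -0.0646] r 32.1 z 0.1383 yaw -3.3 8 [-15.  -0.]
540 c [ 0.6126 -0.3465] r 30.8 z 0.0995 yaw 52.3 36 [45. 60.]
113 c [ 0.544  -0.0795] r 33.8 z 0.0861 tabs 0 yaw nan []
```

The stage is seated: rim at z .138, yaw about -2°. The white funnel is confirmed at (.6126,-.3465), yaw about 51°. Go and grip it.

Emit:
apply_moves([
  [100, 0.25, -0.7, 0, 0.3],
  [100, 0.3, -0.8, 0, 0.3],
  [100, 0.31, -0.8, -0.3, 0.06],
  [100, 0, -0.09, -0.6, 0],
  [100, 0, 0, -0.8, 0],
  [100, 0, 0, -0.8, 0],
  [100, 0, 0, -0.7, 0],
  [100, 0, 0, -0.32, 0],
  [100, 0, 0, 0, 0],
])

```text
clock: 26.22
position: [0.6133, -0.3415, 0.0315]
ee_rot: [-2.83, -1.361, 0.002]
force: [1.0, -0.9, 0.6]
width: 0.999
gripper_force: 0.0
```

Emit:
apply_moves([
  [0, 0, 0, 0, 0],
  [0, 0, 0, 0, 0],
  [0, 0, 0, 0, 0],
  [0, 0, 0, 0, 0],
  [0, 0, 0, 0, 0],
], newtons=30)

```text
clock: 26.85
position: [0.6136, -0.3431, 0.033]
ee_rot: [2.831, 1.361, 0.001]
force: [-0.6, 0.4, 4.9]
width: 0.628
gripper_force: 30.0
```

Emit:
apply_moves([
  [0, 0, 0, 0.5, 0],
  [0, 0, 0, 0.8, 0],
  [0, 0, 0, 0.8, 0],
  [0, 0, 0, 0.8, 0.2],
  [0, -0.2, 0.6, 0, 0.2],
  [0, -0.25, 0.8, 0, 0.2],
  [0, -0.25, 0.8, 0, 0.2],
  [0, -0.25, 0.8, 0, 0],
  [0, -0.2, 0.8, 0, 0],
  [0, -0.15, 0.6, 0, 0],
  [0, -0.04, 0.22, 0, 0],
  [0, 0, 0, 0, 0],
])

```text
clock: 28.35
position: [0.5331, -0.0652, 0.2064]
ee_rot: [2.503, 1.898, 0.0]
force: [0.3, -1.0, -0.7]
width: 0.626
gripper_force: 30.0
```

Emit:
apply_moves([
  [0, 0, 0, 0, 0],
])

```text
clock: 28.48
position: [0.5332, -0.0674, 0.2066]
ee_rot: [2.506, 1.894, -0.0]
force: [0.5, 1.0, -1.4]
width: 0.627
gripper_force: 30.0
```

```bash
python3 - <<'E'
from h import *
held('w14',roff=.0998,r=.030,zoff=-.033)
E
```

```text
tcp [ 0.5332 -0.0674  0.2066] yawY -15.84 w 0.6265339541773504 F [ 0.5  1.  -1.4] t 28.475
rim c [ 0.5323 -0.0707] 871 res 0.0001
plane [0.0161 0.0319 0.2723] bottom 0.1725
tab 171 72.2 [67.5 77.7]
```

View pics/w14.png

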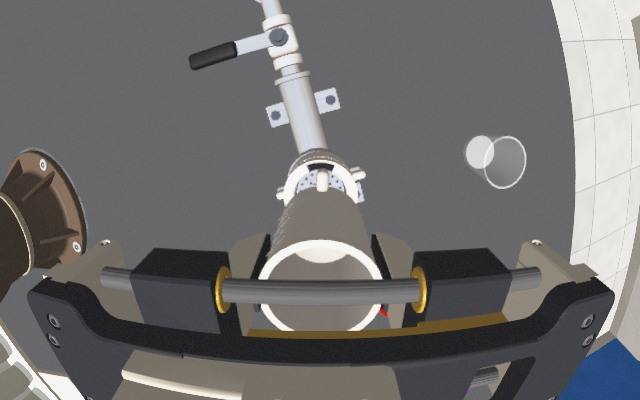

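The funnel rim is at (320,287), its tab at (322,180) over the stage's notch at (322,165); yaw 72° is good. Correct a few mm and lower gently.

Emit:
apply_moves([
  [0, 0.03, 0.06, -0.3, 0.03],
  [0, 0, 0, -0.2, 0],
  [0, 0, 0, -0.06, 0],
  [0, 0, 0, -0.05, 0],
  [0, 0, 0, -0.05, 0],
  [0, 0, 0, 0, 0],
])

```text
clock: 29.28
position: [0.5349, -0.0621, 0.1668]
ee_rot: [2.49, 1.915, 0.0]
force: [0.6, 0.4, -1.1]
width: 0.629
gripper_force: 30.0
```

Emit:
apply_moves([
  [0, 0, 0, -0.05, 0],
  [0, 0, 0, -0.05, 0],
  [0, 0, 0, -0.03, 0],
  [0, 0, 0, 0, 0],
])

```text
clock: 29.78
position: [0.5351, -0.0621, 0.1596]
ee_rot: [2.49, 1.915, 0.001]
force: [-2.1, 1.1, 7.0]
width: 0.63
gripper_force: 30.0
```

Emit:
apply_moves([
  [0, 0, 0, 0.02, -0.3],
  [0, 0, 0, 0, -0.3],
  [0, 0, 0, 0, -0.3],
  [0, 0, 0, 0, -0.3],
  [0, 0, 0, 0, -0.3],
  [0, 0, 0, 0, -0.3],
  [0, 0, 0, 0, -0.3],
  [0, 0, 0, 0, -0.25],
  [0, 0, 0, 0, -0.2],
  [0, 0, 0, 0, -0.15],
  [0, 0, 0, 0, 0],
  [0, 0, 0, 0, 0],
])

```text
clock: 31.28
position: [0.5353, -0.0633, 0.1607]
ee_rot: [3.139, -0.059, 0.002]
force: [-0.6, -6.2, 3.6]
width: 0.626
gripper_force: 30.0
```

```bash
python3 - <<'E'
from h import *
held('w15',roff=.0998,r=.030,zoff=-.033); print(observe()['ft_torque'])
S=cloud('scene',imaging.get_image('scene')[1])
c=(.534,-.0664)
for z,nm in((.1285+.0136,'funnel tabs'),(.0785+.015,'stage tabs')):
    T=near(S,c,.05,z-.002,z+.016); g=T[:,:2]-c; d=np.hypot(*g.T); T=T[d>.037]; a=np.degrees(np.arctan2(*(T[:,:2]-c).T[::-1])); print(nm,len(a),np.round(a,0),T[:,2].round(3))
E
```

```text
tcp [ 0.5353 -0.0633  0.1607] yawY -92.15 w 0.6256813862742344 F [-0.6 -6.2  3.6] t 31.275
rim c [ 0.5317 -0.0622] 896 res 0.0001
plane [ 0.0378 -0.0051  0.2265] bottom 0.1267
tab 178 -3.7 [-8.7  1.5]
[-1.76933     0.16186733  0.21713212]
funnel tabs 5 [-5. -1. -5. -1. -1.] [0.158 0.157 0.151 0.15  0.146]
stage tabs 6 [-8. -4. -4. -0. -4.  1.] [0.106 0.107 0.104 0.108 0.098 0.096]
```

Emit:
apply_moves([
  [100, 0, 0, 0, 0],
  [100, 0, 0, 0, 0],
  [100, 0, 0, 0, 0],
  [100, 0, 0, 0.6, 0],
  [100, 0, 0, 0.9, 0],
  [100, 0, 0, 0.4, 0.3],
  [0, -0.6, 0.3, 0.2, 0.35],
  [0, -0.5, 0.5, 0, 0.35],
  [0, -0.4, 0.6, 0, 0.35],
  [0, 0, 0.6, 0, 0.35],
  [0, 0, 0.2, 0, 0.35],
  [0, 0, 0, 0, 0],
])

```text
clock: 32.88
position: [0.4445, 0.0709, 0.2861]
ee_rot: [-2.766, -1.489, 0.0]
force: [-0.6, -0.6, 0.1]
width: 0.397
gripper_force: 0.0
```

```bash
python3 - <<'E'
from h import *
s,p,d,P=shot('w16'); print(np.abs(s['dq']).max())
t,dt=imaging.get_image('top'); A=cloud('top',dt); c,dc=imaging.get_image('scene'); S=cloud('scene',dc)
for Q in(A,S): 
    comp(Q,(.534,-.066),.2265,rad=.045,rr=.03,tz=(.146,.160),rlim=34)
    for z,nm in((.127+.0136,'funnel'),(.0785+.0135,'stage'),(.083,'head')):
        T=near(Q,(.534,-.066),.05,z,z+.017 if nm!='head' else .0925); g=T[:,:2]-(.534,-.066); dd=np.hypot(*g.T); T=T[dd>.037]; print(nm,len(T),np.degrees(np.arctan2(*(T[:,:2]-(.534,-.066)).T[::-1])).round(0))
hsv=cv2.cvtColor(t,cv2.COLOR_RGB2HSV)
L=near(A[hsv[...,2]<60],(.46,.09),.06,.066,.080); print('lever',len(L),L.mean(0) if len(L) else '')
o=np.zeros((560,800,3),np.uint8); o[:280,:400]=cv2.resize(t[150:262,240:400],(400,280)); o[:280,400:]=cv2.resize(c[130:270,230:430],(400,280)); o[280:530,:400]=cv2.resize(p,(400,250))
cv2.imwrite('pics/m16.png',o[:,:,::-1])
E
```

```text
tcp [0.4445 0.0709 0.2861] yawY -33.41 w 0.3966648997699152 F [-0.6 -0.6  0.1] t 32.875
0.0868688969340003
140 c [ 0.5324 -0.066 ] r 30.0 z 0.227 yaw -0.3 9 [-180.  180.]
funnel 9 [ 176.  180. -177.  176.  180. -177.  176.  180. -177.]
stage 7 [ 175.  175.  179. -178.  175.  179.  179.]
head 3 [ 177. -177.  180.]
92 c [ 0.5308 -0.0661] r 32.0 z 0.2268 yaw -3.2 6 [-0.]
funnel 4 [-1. -6. -1. -2.]
stage 9 [-9. -4.  1. -9. -5. -0. -9. -5. -1.]
head 3 [-5. -0. -5.]
lever 0
```

View pics/m16.png

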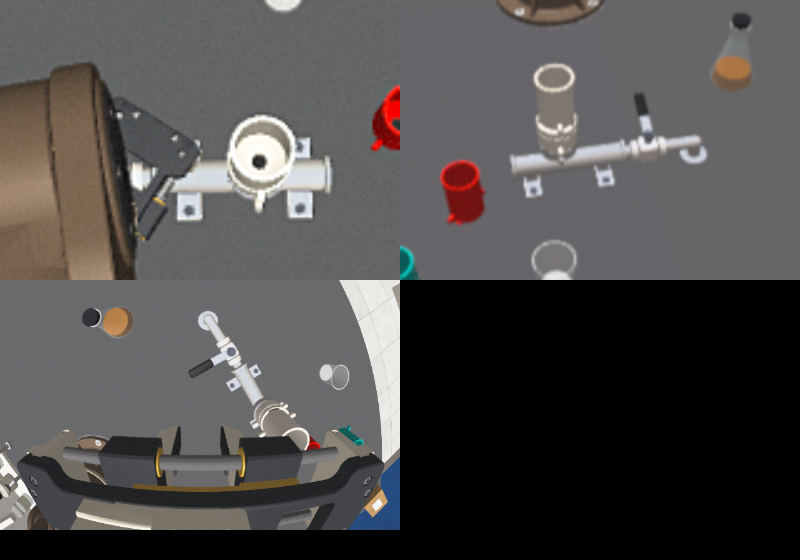

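The stack is upright (rim z .227), centred within about 1 mm, and the tabs of funnel, stage and head are in line at about 0°. Now the valve: shut fingers on the -y side of the lever, then follow the arc.

Emit:
apply_moves([
  [0, 0.1, -0.15, 0, 0.35],
  [0, 0.1, -0.15, -0.5, 0.35],
  [0, 0, 0, -0.8, 0.35],
  [0, 0, 0, -0.8, 0.12],
  [0, 0, 0, -0.8, 0],
  [0, 0, 0, -0.7, 0],
  [0, 0, 0, -0.45, 0],
  [0, 0, 0, -0.2, 0],
  [0, 0, 0, 0, 0],
])

```text
clock: 34.15
position: [0.4568, 0.0512, 0.0312]
ee_rot: [2.223, 2.219, -0.001]
force: [-0.2, -0.4, 0.3]
width: 0.004
gripper_force: 0.0
```

Emit:
apply_moves([
  [0, 0.05, 0.29, 0, 0],
  [0, -0.04, 0.21, 0, -0.35],
  [0, 0, 0.22, 0, -0.35],
  [0, 0.035, 0.215, 0, -0.35],
  [0, 0.073, 0.205, 0, -0.35],
  [0, 0.107, 0.19, 0, -0.35],
  [0, 0.138, 0.168, 0, -0.35],
  [0, 0.165, 0.14, 0, -0.35],
  [0, 0.187, 0.11, 0, -0.35],
  [0, 0.203, 0.077, 0, -0.35],
  [0, 0.15, 0.03, 0, -0.2],
  [0, 0, 0, 0, 0],
])

```text
clock: 35.65
position: [0.5122, 0.1655, 0.0302]
ee_rot: [-3.136, 0.162, 0.025]
force: [-29.8, -1.1, 14.6]
width: 0.007
gripper_force: 14.5
```

Emit:
apply_moves([
  [0, -0.3, 0, 0, 0],
  [0, -0.3, 0, 0, 0],
  [0, 0, 0, 0.8, 0],
  [0, 0, 0, 0.9, 0.2],
  [0, -0.5, 0.5, 0.9, 0.3],
  [0, -0.6, 0.8, 0, 0.3],
  [0, -0.6, 0.8, 0, 0],
  [0, 0, 0, 0, 0],
  [0, 0, 0, 0, 0],
])

```text
clock: 36.78
position: [0.3855, 0.2874, 0.1831]
ee_rot: [-3.106, -0.466, -0.001]
force: [1.0, -0.2, 0.1]
width: 0.003
gripper_force: 0.0
```

```bash
python3 - <<'E'
from h import *
s=observe(); print(s['position'],s['force'],s['clock'])
for n in('top','scene'):
    t,d=imaging.get_image(n); A=cloud(n,d); cv2.imwrite(f'pics/{n}17.png',t[:,:,::-1])
    hsv=cv2.cvtColor(t,cv2.COLOR_RGB2HSV)
    L=near(A[hsv[...,2]<60],(.532,.0886),.11,.06,.082); 
    if len(L):
        m=L.mean(0); print('lever',len(L),m.round(3),L.min(0).round(3),L.max(0).round(3),'valve deg',np.degrees(np.arctan2(m[1]-.0886,-(m[0]-.532))).round(1))
    comp(A,(.534,-.066),.2265,rad=.045,rr=.03,tz=(.146,.160),rlim=34)
    T=near(A,(.533,-.066),.05,.092,.109); g=T[:,:2]-(.533,-.066); T=T[np.hypot(*g.T)>.037]; print('stage',np.degrees(np.arctan2(*(T[:,:2]-(.533,-.066)).T[::-1])).round(0))
E
```

```text
[0.3854603  0.28743375 0.18312549] [ 1.04965033 -0.15187377  0.09804771] 36.775
lever 98 [0.533 0.163 0.075] [0.525 0.136 0.069] [0.541 0.187 0.08 ] valve deg 90.4
136 c [ 0.5325 -0.0661] r 30.0 z 0.2271 yaw -0.5 9 [-180.  180.]
stage [ 175.  179. -177.  175.  179. -178.  179.]
lever 57 [0.538 0.16  0.074] [0.529 0.137 0.066] [0.544 0.184 0.08 ] valve deg 94.7
96 c [ 0.532  -0.0666] r 32.5 z 0.2267 yaw -2.5 8 [-0.]
stage [-3.  1. -8. -4. -9. -4. -0. -9. -5.  0.]
```

```bash
python3 -c "
from cell import arm; print(arm.sign_off())"
```

```text
the job is handed in; nothing more can be done
None
```

The job is handed in (36.8 s on the robot's clock); no verdict came back, but by my last camera check the stage and funnel are seated and turned home and the valve reads about 90° open. The stage fell to the bench once on the way, landed upright and was re-gripped.

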